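# Fetch the stop pin from a deep pocket with spring tongs and press it into the tube cradle

### The job

Take the spring tongs from their stand, squeeze them on the steel stop pin at the bottom of the block's narrow pocket and lift it out, touching the pin only with the tongs. Press the pin fully home in the round socket of the glass-tube cradle and bed it there with a steady push of about 15 N for half a second, never forcing anything, then hang the tongs back on their stand and leave the other things alone.

Things in the scene. Friction and masses are not known exactly. Their poses are not given: they have to be found in the camera images.
- tongs: Loose steel spring tongs (110 g) hanging upright in the stand, tips down. Origin: midway between its two flat finger pads, at the height to grip them; z up, y the squeezing direction. Pads 24 mm wide (x), from 20 mm below to 30 mm above the origin, outer faces 40 mm apart when open. Jaws stay parallel; each presses in up to 7 mm against a spring: 7 N when open, 0.8 N more per mm.
- tongs_tips (a point): Midway between the blade tips, 80 mm below the tongs' origin. The two straight blades below the pads are 60 mm long, 8 mm wide (x), 3 mm thick, when open 17 mm apart inside and 23 mm over all. Squeezing the pads to 38 mm over all carries the tongs with the blades still open; they grip the pin's stem when the pads are 32 mm over all.
- tongs_bar (a point): Middle of the underside of the tongs' cross bar, 22 mm above the tongs' origin. The bar lies along x, 84 mm long, 10 mm wide, 8 mm thick, and hangs on the stand; the spring bow over it reaches 37 mm above the origin.
- stand: Fixed aluminium stand: two upright posts 52 mm apart inside (at x = +-33 mm), tops 117 mm above the bench; the tongs' cross bar lies on them between ridges 8 mm high and 24 mm apart in y. Origin: centre of its underside on the bench; x along the hanging bar. Hung tongs: origin 95 mm above the stand's origin, centred, same yaw.
- block: Fixed dark steel block, 75 x 65 x 66 mm (x, y, z), with a narrow vertical pocket in the middle of its top: 21 mm in x, 28 mm in y, 50 mm deep. Origin: centre of its underside. The open blades fit the pocket only with the tongs' y along the block's y, 2.5 mm free at each side.
- pocket_floor (a point): Centre of the pocket's floor, 16 mm above the bench.
- pin: Loose steel stop pin (about 45 g), standing upright in the pocket within 1.5 mm of its middle: a round base 18 mm in diameter and 18 mm high (its lowest 5 mm tapering to 11 mm, a shallow waist above), and on it a stem 9 mm in diameter and 16 mm high. Origin: centre of its foot; z up. The closed blades can stand on the base's top face (18 mm above the origin) beside the stem and push down on it.
- cradle: Fixed aluminium cradle for glass tube: a block 60 x 60 x 36 mm high with the round socket in its top, then a base with rubber rollers and a glass tube reaching 140 mm from the origin to +x, 57 mm high. Origin: on the bench under the centre of the socket.
- socket_floor (a point): Centre of the socket's hard floor, 22 mm above the bench. Home: the pin's foot on this floor, its base's top then 4 mm above the mouth. More than 30 N on the cradle or the block counts as forcing.
- socket_mouth (a point): Centre of the socket's mouth, 36 mm above the bench. Socket: round, 20 mm wide, 14 mm deep. Two sprung steel balls in its walls (on the y sides, 5 mm below the mouth) resist the pin from about 8 mm above home; it must be pushed past them (roughly 3 to 8 N) and they then hold it down by its waist.
- paddle: Loose spatula, a bystander.
- dish: Loose glass dish 80 mm wide, a bystander.
- tin: Loose small aluminium jar 48 mm wide, a bystander.
Mind the look-alikes: they are no part of the job. Several things look just like the stand: the one meant starts farthest to the robot's left.

How it is judged:
By the outcome, as a careful person would: the job done as asked, in the order asked, and still so for the second after the job is handed in, with the robot touching nothing.
It also fails if it takes over 72 s, if anything falls off the work surface, if the arm or the gripper's body presses on something with over 40 N, if the wrist force passes 120 N, or if a joint passes its speed limit or range.

### The arm

A 6-joint arm with a two-finger parallel gripper is mounted at the origin on the work surface. World frame = base frame: x ahead of the robot, y to its left, z up, the work surface at z = 0. Lengths are in mm, angles in rad, forces in N, time in s.
With the tool pointing down it reaches from about 300 to 775 mm from the base axis. Payload 14.6 kg.
Tool frame: the origin (TCP) lies on the mounting face of the last link; the fingertips stand 199 mm ahead of it and the grasp point (between the pads) lies 180 mm ahead of it (arm.finger_overhang is the distance from the TCP to the fingertips, in mm); z points along the fingers, y is the direction in which the jaws open and shut (so a half turn about z gives the same grasp; the last joint's range is limited). The gripper opens to 94 mm and grips with 3 to 60 N. Pads are 16 mm wide; open, the fingers measure 119 mm over their backs; the gripper's body (75 mm by 177 mm) begins 78 mm behind the grasp point.
Start: joints at [-1.264, 0.3, 1.521, -0, 1.321, -0.067], TCP at [200.828, -512.014, 404.646] pointing down, gripper open.
Joint ranges: [-3.03, 3.03], [-0.79, 2.21], [0.23, 2.52], [-1.04, 4.18], [0, 3.07], [-2.55, 2.55]. Speed limits (rad/s): [2.22, 2.22, 2.57, 3.14, 3.14, 3.14].

### API

Orientations are given as a rotation vector (axis times angle).
In Python, from station import arm gives the robot as it stands.
- The arm moves only by the tool apply_moves, never from a script. Its argument "deltas" is a list of rows, each a list of 4 numbers: the shift along the tool's x, y, z in m, then the turn about the tool's z in rad. In form: [[tx, ty, tz, twist], ...]. A call has 1 to 20 rows; each row is the pose to reach, as a shift and turn from the pose measured when the call began, along the tool's axes at that moment; what a row does not reach only later rows make up. A row lasts 1/12 s, in which the tool goes at most 41.7 mm and 7.16 degrees, less where a joint would pass 70% of its speed; a pose out of reach is approached as far as the arm can. A call with a gripper value outside its range is refused whole. "jaw" is the gripper's target within -1 to 1 (shut at 1, half-way at 0, fully open at -1), set as the call begins (left out, the last holds). The fingers move at their own pace and stop on an object; "grip_force" is the grip in N (left out, the last holds). Time passes only in rows, so rows that repeat a pose let the fingers close. It gives the time, the measured TCP pose, the force and the opening at its end, in the units of the state.
- arm.observe(): the state, without advancing time (a new reading comes with each control period).
- arm.snapshot(name): name is "side" or "top" or "wrist"; returns a dict with "pixels" (384x512x3 uint8, blue, green, red), "intrinsics" (3x3 intrinsics, pixels), "distortion" ([k1, k2, p1, p2, k3] as OpenCV has them; the pictures are not rectified), "origin" and "orientation" of the camera in the world. Camera axes: x right, y down, z forward; pixel columns grow to the right and rows downward; lengths in mm; the calibration is good to about 2 mm. A picture is of the moment at which its call begins. There is no depth.
- arm.sign_off(): hands the job in, once; it reports no verdict.
The state is a dict: "time_s": time; "qpos": joint angles; "dq": joint speeds; "joint_efforts": joint torques, N m; "tool_pos": TCP position; "orientation": TCP orientation; "wrist_force": force on the tool from outside, world axes, zero at the start; "torque": the same for the moment, N m; "width": finger opening in mm.
Only numpy, scipy, OpenCV 4.12 (cv2) and the standard library are available. Lean on these libraries where they do the work, as an engineer would, in place of code of your own. Each camera call takes 0.05 s, during which the arm holds its last target. There are 200 camera calls.

## Working session

There is one attempt and no reset: what is moved stays moved. The work goes in short steps, Python scripts to look and compute and a tool call to move; the robot and the scene stay as the last step left them, time stands still between calls to the robot, and variables do not carry over. Pictures are saved under pics/ and viewed, about 8 in all and at most 12, crops included, and the job is handed in when it is done.

Besides the shell and the picture viewer there is one more tool, called by a JSON object that holds its "op" and its "data". apply_moves: Moves the arm, as the interface text tells. Its arguments: {"type":"object","properties":{"deltas":{"type":"array","items":{"type":"array","items":{"type":"number"}}},"jaw":{"type":"number"},"grip_force":{"type":"number"}},"required":["deltas"]}

```bash
mkdir -p pics; ls
cat > h.py <<'E'
import numpy as np, cv2, pickle
from station import arm
from scipy.spatial.transform import Rotation as R
def snap(n,f):
    s=arm.snapshot(n); cv2.imwrite(f'pics/{f}.png',s['pixels']); pickle.dump(s,open(f'pics/{f}.pkl','wb')); return s
def load(f): return pickle.load(open(f'pics/{f}.pkl','rb'))
def rot(s):
    o=np.array(s['orientation'],float); return o if o.shape==(3,3) else R.from_rotvec(o).as_matrix()
def ray(s,uv):
    p=cv2.undistortPoints(np.array([[uv]],float),np.array(s['intrinsics'],float),np.array(s['distortion'],float))[0,0]
    return np.array(s['origin'],float),rot(s)@np.array([p[0],p[1],1])
def at(s,uv,z):
    o,d=ray(s,uv); return o+d*(z-o[2])/d[2]
def proj(s,P):
    M=rot(s).T; P=np.atleast_2d(np.array(P,float))
    return cv2.projectPoints(P,cv2.Rodrigues(M)[0],-M@np.array(s['origin'],float),np.array(s['intrinsics'],float),np.array(s['distortion'],float))[0][:,0]
def crop(f,g,x0,y0,x1,y1,k):
    im=cv2.imread(f'pics/{f}.png')[y0:y1,x0:x1]; cv2.imwrite(f'pics/{g}.png',cv2.resize(im,None,fx=k,fy=k,interpolation=cv2.INTER_CUBIC))
E
python3 - <<'E'
from h import *
a=snap('top','t0'); b=snap('side','s0')
for s in(a,b): print(s['origin'],s['orientation'],s['intrinsics'],s['distortion'])
im=np.vstack([a['pixels'],b['pixels']]); cv2.imwrite('pics/ts.png',cv2.resize(im,None,fx=.78,fy=.78,interpolation=cv2.INTER_AREA))
print(arm.observe())
E
```

```text
pics
[ 332.39672053  -15.79028713 1401.40324887] [-2.08955045  2.15525793 -0.16155181] [[492.11034588   0.         257.3521344 ]
 [  0.         492.11034588 189.17669237]
 [  0.           0.           1.        ]] [0.02080887 0.         0.         0.         0.        ]
[242.27904079 511.88922289 791.15731072] [-0.78721225  2.65679746 -0.97365479] [[366.53132121   0.         246.23348029]
 [  0.         366.53132121 193.12448992]
 [  0.           0.           1.        ]] [-0.08185839  0.          0.          0.          0.        ]
{'time_s': 0.1, 'qpos': array([-1.26358790e+00,  3.00441925e-01,  1.52149455e+00, -9.70150774e-06,
        1.32069202e+00, -6.65830789e-02]), 'dq': array([-9.22352710e-05, -4.11742674e-04, -2.26170486e-03,  3.79039425e-04,
       -5.12752329e-04, -2.35020221e-04]), 'joint_efforts': array([-8.51491762e-06, -5.32648087e+01, -3.53284621e+01,  7.09433248e-02,
        2.34568800e-02, -5.48014020e-05]), 'tool_pos': array([ 200.83101952, -512.00269094,  404.13882941]), 'orientation': array([-3.08587418e+00, -5.83550942e-01,  2.09875520e-04]), 'wrist_force': array([ 0.65007748,  0.37830663, -0.61642094]), 'torque': array([0.00796424, 0.03050852, 0.03229373]), 'width': 93.69398409843508}
```

View pics/t0.png

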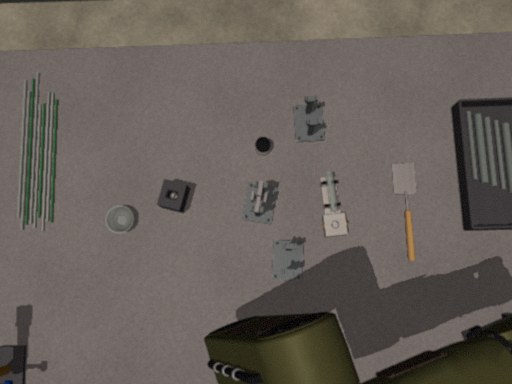

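View pics/s0.png

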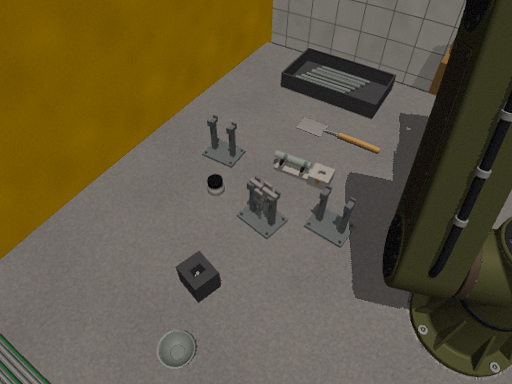

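The top view shows the tongs on the leftmost stand at (262,202). The block is at (174,195), the socket is near (335,225), and the empty look-alike stands are at (309,120) and (288,258). The side view agrees.

```bash
cat >> h.py <<'E'
def plan(x,y,z,yaw=None):
    """tool-frame delta to put TCP at x,y,z with tool-y axis at world angle yaw (mod pi)"""
    o=arm.observe(); M=R.from_rotvec(o['orientation']).as_matrix(); d=M.T@(np.array([x,y,z])-o['tool_pos'])/1000
    tw=0
    cur=np.arctan2(M[1,1],M[0,1])
    if yaw is not None:
        # twist about tool z (pointing down): world yaw decreases
        tw=-((yaw-cur+np.pi/2)%np.pi-np.pi/2)
    print('t',round(o['time_s'],2),'tcp',o['tool_pos'].round(1),'yaw',round(cur,3),'tilt',M[:,2].round(3),'q6',o['qpos'][5].round(2),'F',o['wrist_force'].round(1),'w',round(o['width'],1),'\n delta',d.round(4),'tw',round(tw,4),'rows>=',int(np.ceil(max(np.linalg.norm(d)/.0417,abs(tw)/.125))))
E
python3 - <<'E'
from h import *
a=load('t0')
for n,uv,z in [('stand',(262,202),60),('block',(174,195),66),('sock',(335,225),36),('tin',(263,145),30),('dish',(120,218),20),('tube',(330,180),50)]: print(n,at(a,uv,z).round(0))
s=snap('wrist','w0'); o=arm.observe(); M=R.from_rotvec(o['orientation']).as_matrix()
print('cam in tool',M.T@(s['origin']-o['tool_pos']),M.T@rot(s),s['intrinsics'])
plan(330,20,420,0)
E
```

```text
stand [529.  -4.  60.]
block [556. 238.  66.]
sock [ 462. -204.   36.]
tin [699. -12.  30.]
dish [502. 400.  20.]
tube [ 586. -195.   50.]
cam in tool [8.44185362e+01 5.18874458e-02 2.07878265e+01] [[ 6.67192862e-04 -9.57813646e-01 -2.87389239e-01]
 [ 9.99999674e-01  5.08328351e-04  6.27402798e-04]
 [-4.54846863e-04 -2.87389564e-01  9.57813673e-01]] [[310.36877727   0.         254.28437735]
 [  0.         310.36877727 189.45972432]
 [  0.           0.           1.        ]]
t 0.15 tcp [ 200.8 -512.   404.2] yaw -1.197 tilt [-0.     0.001 -1.   ] q6 -0.07 F [0.1 0.2 0.1] w 94.1 
 delta [ 0.3145 -0.4481 -0.0154] tw -1.197 rows>= 14
```

Run:
```python
from h import *
plan(475,-200,340,-1.571)
plan(529,-4,400,-1.571)
plan(556,238,370,-1.571)
```

```text
t 0.15 tcp [ 200.8 -512.   404.2] yaw -1.197 tilt [-0.     0.001 -1.   ] q6 -0.07 F [0.1 0.2 0.1] w 94.1 
 delta [ 0.3692 -0.1903  0.0644] tw 0.374 rows>= 11
t 0.15 tcp [ 200.8 -512.   404.2] yaw -1.197 tilt [-0.     0.001 -1.   ] q6 -0.07 F [0.1 0.2 0.1] w 94.1 
 delta [ 0.491  -0.3531  0.0046] tw 0.374 rows>= 15
t 0.15 tcp [ 200.8 -512.   404.2] yaw -1.197 tilt [-0.     0.001 -1.   ] q6 -0.07 F [0.1 0.2 0.1] w 94.1 
 delta [ 0.6045 -0.5685  0.0348] tw 0.374 rows>= 20
```

{"op": "apply_moves", "data": {"deltas": [[0.3692,-0.1903,0.0644,0.374],[0.3692,-0.1903,0.0644,0.374],[0.3692,-0.1903,0.0644,0.374],[0.3692,-0.1903,0.0644,0.374],[0.3692,-0.1903,0.0644,0.374],[0.3692,-0.1903,0.0644,0.374],[0.3692,-0.1903,0.0644,0.374],[0.3692,-0.1903,0.0644,0.374],[0.3692,-0.1903,0.0644,0.374],[0.3692,-0.1903,0.0644,0.374],[0.3692,-0.1903,0.0644,0.374],[0.3692,-0.1903,0.0644,0.374],[0.3692,-0.1903,0.0644,0.374],[0.3692,-0.1903,0.0644,0.374],[0.3692,-0.1903,0.0644,0.374],[0.3692,-0.1903,0.0644,0.374]]}}

```text
time_s: 1.48
tool_pos: [474.4, -201.0, 340.3]
orientation: [-3.141, 0.003, -0.0]
wrist_force: [-0.3, -0.2, -0.3]
width: 94.1
```

Run:
```python
from h import *
snap('wrist','wc'); plan(529,-4,400,-1.571)
```

```text
t 1.53 tcp [ 474.5 -200.8  340.3] yaw -1.573 tilt [ 0.     0.001 -1.   ] q6 1.1 F [-0.7  0.6  0. ] w 94.0 
 delta [ 0.0542 -0.197  -0.0596] tw -0.0015 rows>= 6
```

{"op": "apply_moves", "data": {"deltas": [[0.0542,-0.197,-0.0596,0],[0.0542,-0.197,-0.0596,0],[0.0542,-0.197,-0.0596,0],[0.0542,-0.197,-0.0596,0],[0.0542,-0.197,-0.0596,0],[0.0542,-0.197,-0.0596,0],[0.0542,-0.197,-0.0596,0],[0.0542,-0.197,-0.0596,0],[0.0542,-0.197,-0.0596,0]]}}

```text
time_s: 2.28
tool_pos: [528.8, -5.4, 399.4]
orientation: [-3.141, 0.005, 0.001]
wrist_force: [-0.1, -0.6, -0.9]
width: 94.0
```

Run:
```python
from h import *
snap('wrist','wt'); plan(556,238,370,-1.571)
```

```text
t 2.33 tcp [528.8  -5.4 399.5] yaw -1.575 tilt [-0.001  0.001 -1.   ] q6 1.49 F [-0.1 -0.2  0.2] w 94.1 
 delta [ 0.0263 -0.2435  0.0296] tw -0.0035 rows>= 6
```

{"op": "apply_moves", "data": {"deltas": [[0.0263,-0.2435,0.0296,0],[0.0263,-0.2435,0.0296,0],[0.0263,-0.2435,0.0296,0],[0.0263,-0.2435,0.0296,0],[0.0263,-0.2435,0.0296,0],[0.0263,-0.2435,0.0296,0],[0.0263,-0.2435,0.0296,0],[0.0263,-0.2435,0.0296,0],[0.0263,-0.2435,0.0296,0],[0.0263,-0.2435,0.0296,0]]}}

```text
time_s: 3.17
tool_pos: [556.3, 236.3, 370.1]
orientation: [-3.141, 0.009, 0.001]
wrist_force: [0.7, 0.4, 0.6]
width: 93.7
```

Run:
```python
from h import *
snap('wrist','wb'); plan(529,-4,400,-1.571)
E=[cv2.imread(f'pics/{f}.png') for f in('wc','wt','wb')]
for e in E: print(e.shape)
cv2.imwrite('pics/m1.png',np.vstack([cv2.resize(np.hstack(E[:2]),None,fx=.78,fy=.78)]))
```

```text
t 3.22 tcp [556.3 236.3 370.3] yaw -1.577 tilt [-0.001  0.001 -1.   ] q6 1.92 F [ 0.4 -0.5  0.1] w 93.9 
 delta [-0.0259  0.2405 -0.0298] tw -0.0057 rows>= 6
(384, 512, 3)
(384, 512, 3)
(384, 512, 3)
```

View pics/m1.png

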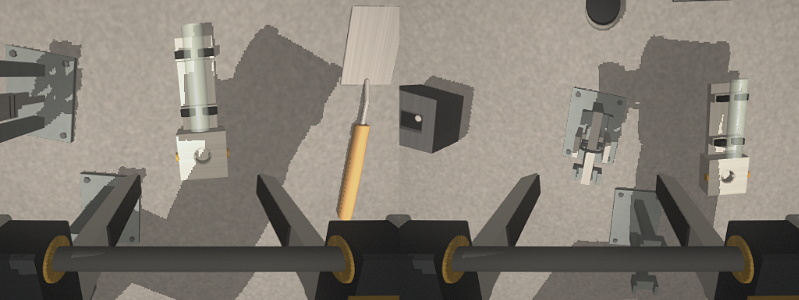

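View pics/wb.png

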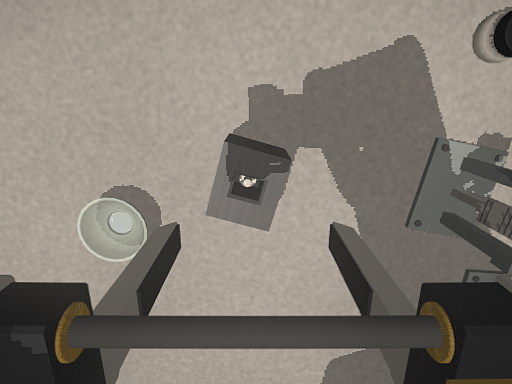

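Run:
```python
from h import *
def g(f,x,y,w,h,k): return cv2.resize(cv2.imread(f'pics/{f}.png')[y:y+h,x:x+w],None,fx=k,fy=k,interpolation=cv2.INTER_CUBIC)
cv2.imwrite('pics/m2.png',np.hstack([g('wb',200,128,100,110,4),g('wc',210,150,100,110,4)]))
cv2.imwrite('pics/m3.png',g('wt',200,105,100,140,4.28))
print(proj(load('wt'),[[529,-4,0],[529,-4,117]]))
```

```text
[[253.14450851 166.63753651]
 [252.69435091 195.38364226]]
```

View pics/m2.png

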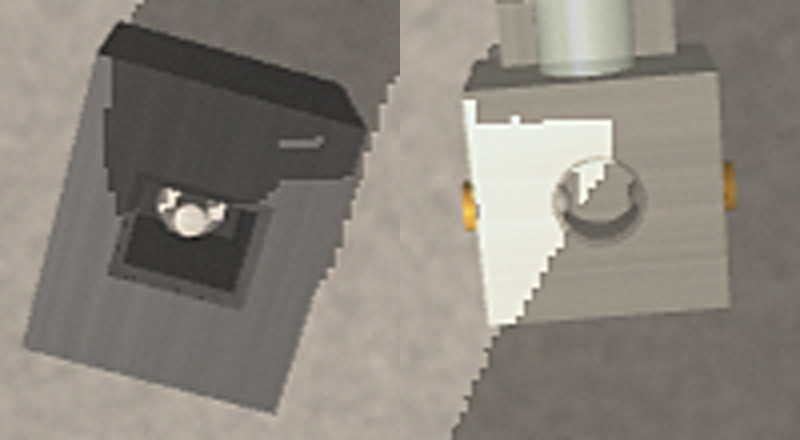

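View pics/m3.png

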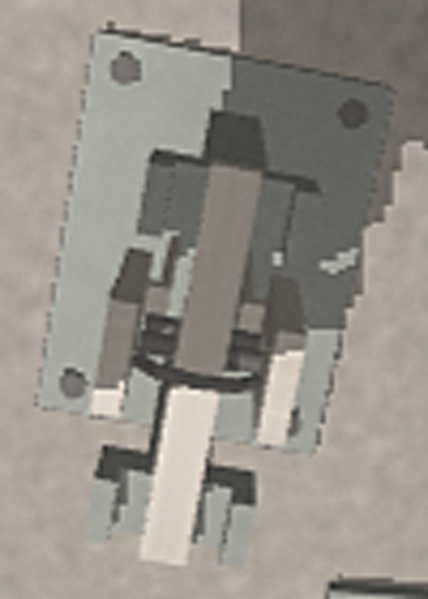

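```bash
cat >> h.py <<'E'
from scipy.optimize import least_squares
def fit(s,uv,loc,g):
    uv=np.array(uv,float); loc=np.array(loc,float)
    def w(p):
        c,n=np.cos(p[2]),np.sin(p[2]); return np.c_[p[0]+c*loc[:,0]-n*loc[:,1],p[1]+n*loc[:,0]+c*loc[:,1],loc[:,2]]
    r=least_squares(lambda p:(proj(s,w(p))-uv).ravel(),g)
    print('x,y',r.x[:2].round(1),'yaw',r.x[2].round(3),'res',r.fun.round(1)); return r.x
def box(a,b,z): return [[a,b,z],[a,-b,z],[-a,-b,z],[-a,b,z]]
E
python3 - <<'E'
from h import *
C=lambda pts,ox,oy,k:(np.array(pts)+.5)/k-.5+[ox,oy]
bl=C([(100,53),(365,128),(276,413),(24,346)],200,128,4)
print('block');fit(load('wb'),bl,box(37.5,32.5,66),[556,238,0])
po=C([(128,208),(272,208),(240,306),(108,272)],200,128,4)
print('pocket center approx',[at(load('wb'),p,66).round(1) for p in po])
print('stem top',at(load('wb'),C([(190,221)],200,128,4)[0],50))
so=C([(64,92),(318,70),(330,305),(90,327)],210,150,4)
print('cradle');fit(load('wc'),so,box(30,30,36),[462,-204,0])
print('socket mouth',at(load('wc'),C([(200.5,200)],210,150,4)[0],36))
ba=C([(208,165),(265,168),(188,566),(140,562)],200,105,4.28)
print('bar');fit(load('wt'),ba,box(42,5,125),[529,-4,0])
pl=C([(97,32),(392,88),(317,452),(40,405)],200,105,4.28)
P=np.array([at(load('wt'),p,5) for p in pl]);print('plate',P.mean(0).round(1),np.linalg.norm(np.diff(P[[0,1,2,3,0]],axis=0),axis=1).round(1),[np.arctan2(*(P[i]-P[j])[[1,0]]).round(3) for i,j in((0,3),(1,2))])
# top cam cross check
plan(556,238,370,-1.571)
E
```

```text
block
x,y [557.2 242.8] yaw -0.281 res [-0.7 -0.4  1.  -0.   0.2  0.3 -0.5  0.4]
pocket center approx [array([565.3, 257.6,  66. ]), array([565.1, 223.6,  66. ]), array([540.7, 231.1,  66. ]), array([549.5, 262.8,  66. ])]
stem top [557.62430568 243.36990712  50.        ]
cradle
x,y [ 463.1 -206.3] yaw 0.086 res [-0.3 -0.1  0.  -0.   0.3  0.4  0.  -0.3]
socket mouth [ 463.59676163 -206.25050143   36.        ]
bar
x,y [534.6   1.6] yaw -0.181 res [ 0.5 -0.5 -0.7  0.9  0.   0.2  0.2 -0.7]
plate [534.1   1.2   5. ] [ 82.6 109.   83.8 109.4] [np.float64(-0.187), np.float64(-0.176)]
t 3.22 tcp [556.3 236.3 370.3] yaw -1.577 tilt [-0.001  0.001 -1.   ] q6 1.92 F [ 0.4 -0.5  0.1] w 93.9 
 delta [-0.0003 -0.0017  0.0003] tw -0.0057 rows>= 1
```

Crop readings: the block top corners fit to 1 px, the stem top is at m2 (190,221), and the socket mouth is at m2 (600,200). The bar runs from m3 (235,165) to (165,565), and the stand plate gives the same centre and yaw.

Run:
```python
from h import *
plan(534.4,1.5,370,-1.752)
```

```text
t 3.22 tcp [556.3 236.3 370.3] yaw -1.577 tilt [-0.001  0.001 -1.   ] q6 1.92 F [ 0.4 -0.5  0.1] w 93.9 
 delta [-2.05e-02  2.35e-01  2.00e-04] tw 0.1753 rows>= 6
```

{"op": "apply_moves", "data": {"deltas": [[-0.0205,0.235,0,0.175],[-0.0205,0.235,0,0.175],[-0.0205,0.235,0,0.175],[-0.0205,0.235,0,0.175],[-0.0205,0.235,0,0.175],[-0.0205,0.235,0,0.175],[-0.0205,0.235,0,0.175],[-0.0205,0.235,0,0.175],[-0.0205,0.235,0.03,0.175],[-0.0205,0.235,0.06,0.175],[-0.0205,0.235,0.06,0.175]]}}

```text
time_s: 4.13
tool_pos: [533.3, 2.0, 305.6]
orientation: [-3.128, 0.283, 0.012]
wrist_force: [-0.7, -0.3, -1.1]
width: 94.0
```

Run:
```python
from h import *
snap('wrist','w1'); plan(534.4,1.5,275,-1.752)
```

```text
t 4.18 tcp [534.    2.  308.5] yaw -1.751 tilt [-0.005  0.001 -1.   ] q6 1.69 F [ 0.3  0.1 -0.4] w 94.1 
 delta [0.0007 0.0004 0.0335] tw 0.0008 rows>= 1
```

View pics/w1.png

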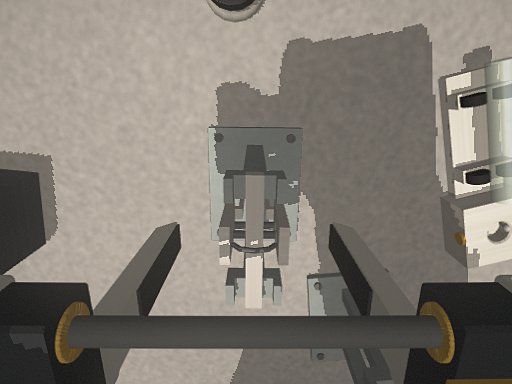

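{"op": "apply_moves", "data": {"deltas": [[0.0007,0.0004,0.02,0],[0.0007,0.0004,0.0335,0],[0.0007,0.0004,0.0335,0],[0.0007,0.0004,0.0335,0],[0.0007,0.0004,0.0335,0]]}}

```text
time_s: 4.6
tool_pos: [534.9, 1.7, 276.9]
orientation: [-3.128, 0.283, 0.004]
wrist_force: [0.5, 0.3, 0.2]
width: 94.6
```

Run:
```python
from h import *
plan(534.4,1.5,275,-1.752)
```

```text
t 4.6 tcp [534.9   1.7 276.9] yaw -1.751 tilt [-0.003  0.001 -1.   ] q6 1.69 F [0.5 0.3 0.2] w 94.6 
 delta [-0.0004  0.0003  0.0019] tw 0.0011 rows>= 1
```

{"op": "apply_moves", "data": {"deltas": [[-0.0004,0.0003,0.0019,0],[-0.0004,0.0003,0.0019,0],[-0.0004,0.0003,0.0019,0],[-0.0004,0.0003,0.0019,0],[-0.0004,0.0003,0.0019,0],[-0.0004,0.0003,0.0019,0],[-0.0004,0.0003,0.0019,0],[-0.0004,0.0003,0.0019,0],[-0.0004,0.0003,0.0019,0],[-0.0004,0.0003,0.0019,0]], "jaw": 0.19, "grip_force": 20}}

```text
time_s: 5.43
tool_pos: [534.4, 1.5, 275.0]
orientation: [-3.128, 0.283, 0.004]
wrist_force: [-1.3, -0.1, -1.0]
width: 38.5
```

Run:
```python
from h import *
plan(534.4,1.5,275,-1.752)
```

```text
t 5.43 tcp [534.4   1.5 275. ] yaw -1.751 tilt [-0.003  0.001 -1.   ] q6 1.68 F [-1.3 -0.1 -1. ] w 38.5 
 delta [-0.0001 -0.      0.    ] tw 0.001 rows>= 1
```

{"op": "apply_moves", "data": {"deltas": [[0,0,-0.005,0],[0,0,-0.015,0],[0,0,-0.035,0],[0,0,-0.06,0],[0,0,-0.085,0],[0,0,-0.105,0],[0,0,-0.105,0],[0,0,-0.105,0]]}}

```text
time_s: 6.1
tool_pos: [534.6, 1.4, 381.2]
orientation: [-3.128, 0.283, 0.001]
wrist_force: [0.0, 0.1, -1.3]
width: 38.3
```

Run:
```python
from h import *
plan(557.2,242.8,350,-1.852)
```

```text
t 6.1 tcp [534.6   1.4 381.2] yaw -1.751 tilt [-0.001  0.001 -1.   ] q6 1.68 F [ 0.   0.1 -1.3] w 38.3 
 delta [-0.021  -0.2415  0.0313] tw 0.1011 rows>= 6
```

{"op": "apply_moves", "data": {"deltas": [[-0.001,-0.01,0,0.01],[-0.003,-0.03,0,0.02],[-0.005,-0.06,0,0.04],[-0.008,-0.09,0,0.06],[-0.0105,-0.12,0.005,0.08],[-0.013,-0.15,0.01,0.1],[-0.0155,-0.18,0.015,0.1],[-0.018,-0.21,0.02,0.1011],[-0.02,-0.23,0.028,0.1011],[-0.021,-0.2415,0.0313,0.1011],[-0.021,-0.2415,0.0313,0.1011],[-0.021,-0.2415,0.0313,0.1011],[-0.021,-0.2415,0.0313,0.1011]]}}

```text
time_s: 7.18
tool_pos: [557.3, 241.7, 350.1]
orientation: [-3.11, 0.442, 0.001]
wrist_force: [0.2, -0.6, -1.1]
width: 38.0
```

Run:
```python
from h import *
snap('wrist','w2'); plan(557.2,242.8,350,-1.852)
crop('w2','w2c',200,120,320,260,4.2)
```

```text
t 7.23 tcp [557.4 241.6 350.3] yaw -1.853 tilt [-0.     0.001 -1.   ] q6 2.2 F [-0.3  0.4 -1.7] w 38.3 
 delta [-0.0005 -0.0012  0.0004] tw -0.0013 rows>= 1
```

View pics/w2c.png

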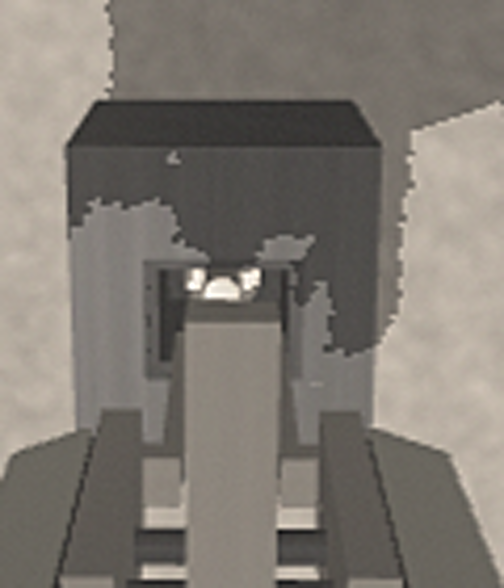

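Wrist crop: the block's edges are square to the tongs. The pocket centre is at about x=224 and the bar and jaws at about x=231, so a shift of about −1.4 mm in tool y remains.

{"op": "apply_moves", "data": {"deltas": [[-0.0005,-0.0014,0.004,0],[-0.0005,-0.0014,0.008,0],[-0.0005,-0.0014,0.012,0],[-0.0005,-0.0014,0.016,0],[-0.0005,-0.0014,0.018,0],[-0.0005,-0.0014,0.018,0]]}}

```text
time_s: 7.73
tool_pos: [557.2, 243.0, 331.6]
orientation: [-3.11, 0.442, 0.002]
wrist_force: [-0.7, -0.5, -1.3]
width: 38.4
```

Run:
```python
from h import *
plan(557.0,243,296,-1.852)
snap('side','s1');snap('wrist','w3'); crop('s1','a',130,190,250,330,4.2); crop('w3','b',200,130,300,270,4.2)
A=cv2.imread('pics/a.png');B=cv2.imread('pics/b.png'); cv2.imwrite('pics/m4.png',cv2.resize(np.hstack([A,B]),None,fx=.86,fy=.86))
```

```text
t 7.73 tcp [557.2 243.  331.6] yaw -1.853 tilt [-0.001  0.    -1.   ] q6 2.2 F [-0.7 -0.5 -1.3] w 38.4 
 delta [-0.0002  0.      0.0356] tw -0.0014 rows>= 1
```

View pics/m4.png

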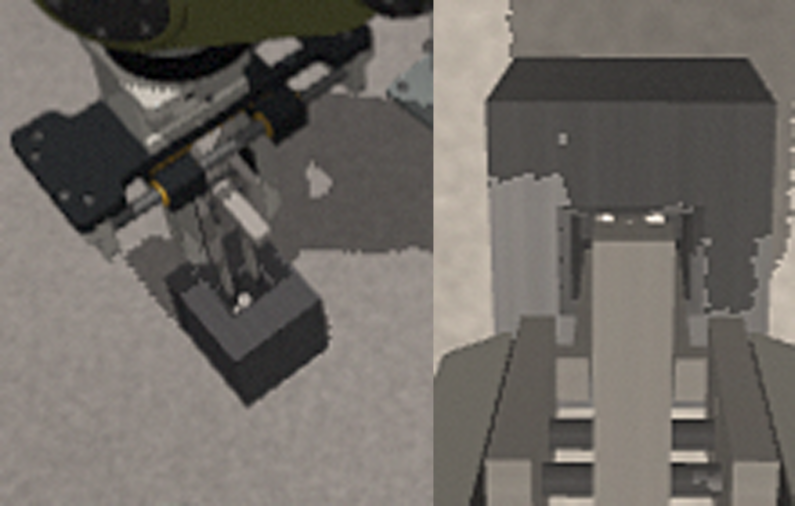

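Jaw centre and block centre now both read x≈631 in the crop, so the blades straddle the pocket. I'm going down in two stages.

{"op": "apply_moves", "data": {"deltas": [[-0.0002,0,0.003,0],[-0.0002,0,0.006,0],[-0.0002,0,0.009,0],[-0.0002,0,0.012,0],[-0.0002,0,0.015,0],[-0.0002,0,0.018,0]]}}

```text
time_s: 8.33
tool_pos: [557.1, 243.1, 314.0]
orientation: [-3.11, 0.442, 0.001]
wrist_force: [0.1, 0.1, -1.1]
width: 38.1
```

{"op": "apply_moves", "data": {"deltas": [[0,0,0.004,0],[0,0,0.008,0],[0,0,0.012,0],[0,0,0.015,0],[0,0,0.018,0],[0,0,0.018,0],[0,0,0.018,0],[0,0,0.018,0]]}}

```text
time_s: 9.0
tool_pos: [557.1, 243.2, 296.1]
orientation: [-3.11, 0.442, 0.0]
wrist_force: [-0.1, 1.1, -1.2]
width: 38.3
```

{"op": "apply_moves", "data": {"deltas": [[0,0,0,0],[0,0,0,0],[0,0,0,0],[0,0,0,0],[0,0,0,0],[0,0,0,0]], "jaw": 0.42, "grip_force": 25}}

```text
time_s: 9.5
tool_pos: [557.2, 243.2, 296.4]
orientation: [-3.11, 0.442, -0.0]
wrist_force: [-0.3, -0.0, 1.1]
width: 29.4
```

{"op": "apply_moves", "data": {"deltas": [[0,0,0,0],[0,0,0,0]]}}

```text
time_s: 9.67
tool_pos: [557.2, 243.1, 296.5]
orientation: [-3.109, 0.442, -0.0]
wrist_force: [-0.2, 0.1, 1.0]
width: 29.3
```

Run:
```python
from h import *
plan(557.0,243,296,-1.852)
snap('wrist','w4'); crop('w4','b',180,130,330,290,4.2)
B=cv2.imread('pics/b.png'); cv2.imwrite('pics/m5.png',cv2.resize(B,None,fx=.88,fy=.88))
```

```text
t 9.67 tcp [557.2 243.1 296.5] yaw -1.853 tilt [ 0.     0.001 -1.   ] q6 2.2 F [-0.2  0.1  1. ] w 29.3 
 delta [-0.0001  0.0002  0.0005] tw -0.0013 rows>= 1
```

View pics/m5.png

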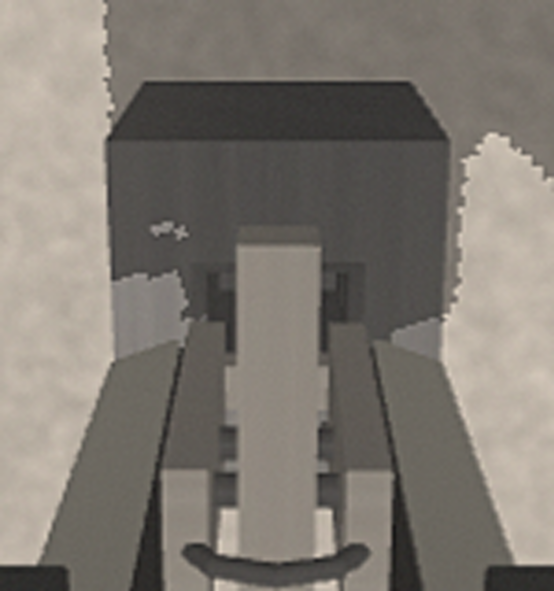

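{"op": "apply_moves", "data": {"deltas": [[0,0,-0.001,0],[0,0,-0.002,0],[0,0,-0.003,0],[0,0,-0.004,0],[0,0,-0.004,0],[0,0,-0.004,0]]}}

```text
time_s: 10.22
tool_pos: [557.2, 243.2, 300.5]
orientation: [-3.109, 0.442, -0.0]
wrist_force: [-0.6, 0.5, -0.6]
width: 29.8
```

Run:
```python
from h import *
print(arm.finger_overhang)
for i in range(4):
    s=arm.snapshot('wrist'); o=arm.observe(); print(o['wrist_force'].round(2),o['torque'].round(3),round(o['width'],2),o['tool_pos'].round(1))
```

```text
199.2
[-0.27  0.16 -1.73] [ 0.018 -0.001 -0.021] 29.48 [557.2 243.2 300.4]
[-0.37 -0.71 -1.83] [ 0.046 -0.    -0.046] 29.54 [557.1 243.2 300.4]
[-1.39 -0.01 -2.21] [0.093 0.027 0.005] 29.67 [557.2 243.2 300.4]
[-0.08  0.19 -1.43] [ 0.02  -0.001  0.021] 29.77 [557.2 243.2 300.4]
```

The force is now about 1.6 N (tongs plus pin), so the pin appears to be gripped. I'll lift it out.

{"op": "apply_moves", "data": {"deltas": [[0,0,-0.003,0],[0,0,-0.008,0],[0,0,-0.014,0],[0,0,-0.02,0],[0,0,-0.027,0],[0,0,-0.035,0],[0,0,-0.044,0],[0,0,-0.054,0],[0,0,-0.064,0],[0,0,-0.07,0],[0,0,-0.07,0],[0,0,-0.07,0]]}}

```text
time_s: 11.42
tool_pos: [557.1, 243.1, 370.6]
orientation: [-3.109, 0.442, -0.001]
wrist_force: [-0.8, 0.6, -1.5]
width: 29.5
```

Run:
```python
from h import *
for i in range(2):
    s=snap('side','s2'); o=arm.observe(); print(o['wrist_force'].round(2),round(o['width'],2),o['tool_pos'].round(1))
crop('s2','s2c',150,180,250,300,5)
plan(463.3,-206.2,371,-1.752)
M=R.from_rotvec(o['orientation']).as_matrix()
tip=o['tool_pos']+M[:,2]*260; foot=o['tool_pos']+M[:,2]*278
print(((proj(s,[tip,foot,tip+M[:,1]*6,tip-M[:,1]*6])-[150,180])*5).round(0))
```

```text
[-0.05  0.99 -1.43] 29.76 [557.1 243.1 370.1]
[-0.97  0.17 -2.29] 29.46 [557.1 243.1 369.8]
t 11.52 tcp [557.1 243.1 369.8] yaw -1.853 tilt [-0.001  0.    -1.   ] q6 2.2 F [-1.   0.2 -2.3] w 29.5 
 delta [ 0.0352  0.4576 -0.0014] tw -0.1012 rows>= 12
[[221. 394.]
 [226. 415.]
 [232. 386.]
 [209. 402.]]
```

View pics/s2c.png

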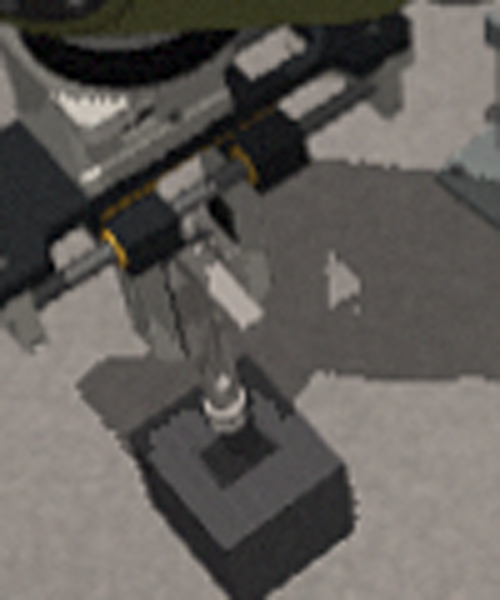

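The side crop shows the pin hanging in the blades: stem at (222,385), base at about (225,412), and the pocket below it is empty. Before I go to the socket I'll check the pin's offset in the blades, using the block as a local reference.

Run:
```python
from h import *
s=load('s2'); f=lambda P:((proj(s,P)-[150,180]+.5)*5-.5).round(0).tolist()
c,n=np.cos(-.281),np.sin(-.281); B=lambda x,y,z:[557.2+c*x-n*y,242.8+n*x+c*y,z]
for nm,q in [('top corners',[(37.5,32.5,66),(37.5,-32.5,66),(-37.5,-32.5,66),(-37.5,32.5,66)]),('pocket',[(10.5,14,66),(10.5,-14,66),(-10.5,-14,66),(-10.5,14,66)])]: print(nm,f([B(*p) for p in q]))
t=np.array([557.1,243.1,0]);
for dx in(-6,-3,0,3):
    b=lambda z,r:f([B(dx+r*np.cos(a)-.1,r*np.sin(a)+.3,z) for a in np.arange(0,6.28,.1)])
    top=np.array(b(370-262,9));bot=np.array(b(370-275,9));st=np.array(b(370-246,4.5))
    print(dx,'rim x',top[:,0].min(),top[:,0].max(),'y',top[:,1].min(),top[:,1].max(),'bot ymax',bot[:,1].max(),'stemtop x',st[:,0].min(),st[:,0].max(),'y',st[:,1].min(),st[:,1].max())
im=cv2.imread('pics/s2.png')[250:275,185:207]
cv2.imwrite('pics/s2d.png',cv2.resize(im,None,fx=24,fy=24,interpolation=cv2.INTER_NEAREST))
```

```text
top corners [[127.0, 430.0], [244.0, 349.0], [344.0, 459.0], [224.0, 548.0]]
pocket [[195.0, 447.0], [246.0, 411.0], [274.0, 442.0], [223.0, 479.0]]
-6 rim x 210.0 252.0 y 388.0 425.0 bot ymax 440.0 stemtop x 216.0 237.0 y 378.0 397.0
-3 rim x 206.0 248.0 y 384.0 421.0 bot ymax 436.0 stemtop x 212.0 233.0 y 373.0 392.0
0 rim x 202.0 244.0 y 379.0 416.0 bot ymax 431.0 stemtop x 207.0 229.0 y 369.0 387.0
3 rim x 198.0 240.0 y 374.0 411.0 bot ymax 426.0 stemtop x 203.0 225.0 y 364.0 383.0
```

View pics/s2d.png

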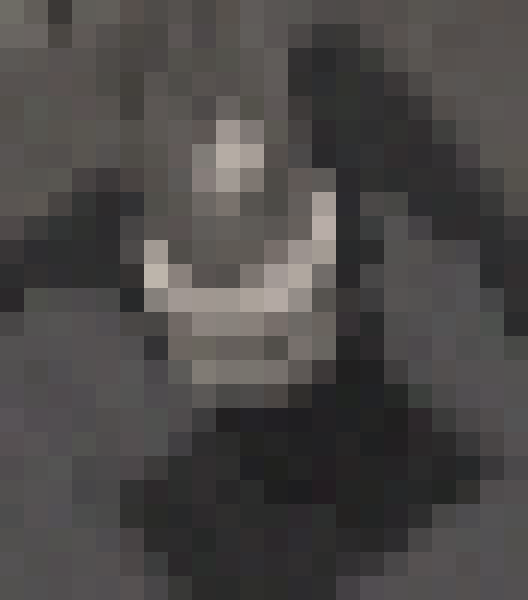

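Compared with the projected model, corrected by the block bias of about (+4,+5) crop px, the pin is centred in the blades to within about 2 mm.

Run:
```python
from h import *
plan(462.9,-206.3,430,-1.752)
```

```text
t 11.52 tcp [557.1 243.1 369.8] yaw -1.853 tilt [-0.001  0.    -1.   ] q6 2.2 F [-1.   0.2 -2.3] w 29.5 
 delta [ 0.0348  0.4578 -0.0604] tw -0.1012 rows>= 12
```

{"op": "apply_moves", "data": {"deltas": [[0,0,-0.01,0],[0,0.005,-0.025,0],[0.001,0.015,-0.045,0],[0.003,0.035,-0.0604,-0.02],[0.005,0.065,-0.0604,-0.04],[0.0075,0.1,-0.0604,-0.06],[0.01,0.135,-0.0604,-0.08],[0.013,0.17,-0.0604,-0.1012],[0.0155,0.205,-0.0604,-0.1012],[0.018,0.24,-0.0604,-0.1012],[0.021,0.275,-0.0604,-0.1012],[0.0235,0.31,-0.0604,-0.1012],[0.026,0.345,-0.0604,-0.1012],[0.029,0.38,-0.0604,-0.1012],[0.0315,0.415,-0.0604,-0.1012],[0.034,0.44,-0.0604,-0.1012],[0.0348,0.453,-0.0604,-0.1012],[0.0348,0.4578,-0.0604,-0.1012],[0.0348,0.4578,-0.0604,-0.1012],[0.0348,0.4578,-0.0604,-0.1012]]}}

```text
time_s: 13.18
tool_pos: [463.1, -205.8, 430.2]
orientation: [-3.128, 0.284, 0.001]
wrist_force: [-0.0, 0.1, -1.7]
width: 29.9
```

Run:
```python
from h import *
plan(462.9,-206.3,325,-1.752)
```

```text
t 13.18 tcp [ 463.1 -205.8  430.2] yaw -1.752 tilt [-0.001  0.001 -1.   ] q6 1.26 F [-0.   0.1 -1.7] w 29.9 
 delta [0.     0.0006 0.1052] tw 0.0 rows>= 3
```

{"op": "apply_moves", "data": {"deltas": [[0,0.0006,0.01,0],[0,0.0006,0.03,0],[0,0.0006,0.055,0],[0,0.0006,0.08,0],[0,0.0006,0.095,0],[0,0.0006,0.102,0],[0,0.0006,0.1052,0],[0,0.0006,0.1052,0],[0,0.0006,0.1052,0]]}}

```text
time_s: 13.93
tool_pos: [463.1, -206.1, 325.8]
orientation: [-3.129, 0.284, -0.001]
wrist_force: [0.5, 0.5, -1.5]
width: 29.8
```

Run:
```python
from h import *
plan(462.9,-206.3,325,-1.752)
for i in range(3):
  snap('wrist','w5'); snap('side','s5'); o=arm.observe(); print(o['wrist_force'].round(1),o['torque'].round(3))
# autonomous cradle check: side-view expected px of mouth/rim
s=load('s5'); print(proj(s,[[463.4,-206.3,36],[463.4,-206.3,45],[463.4,-206.3,63]]).round(1))
```

```text
t 13.93 tcp [ 463.1 -206.1  325.8] yaw -1.752 tilt [ 0.001  0.    -1.   ] q6 1.26 F [ 0.5  0.5 -1.5] w 29.8 
 delta [-0.0002  0.0002  0.0008] tw 0.0004 rows>= 1
[-0.3 -0.2 -1.2] [ 0.021  0.024 -0.022]
[-0.1  0.5 -1.9] [ 0.032 -0.06  -0.057]
[ 0.3  0.1 -2.4] [-0.     0.075  0.047]
[[321.2 171.5]
 [321.7 169.3]
 [322.6 164.8]]
```

{"op": "apply_moves", "data": {"deltas": [[-0.0002,0.0002,0.002,0],[-0.0002,0.0002,0.004,0],[-0.0002,0.0002,0.006,0],[-0.0002,0.0002,0.008,0],[-0.0002,0.0002,0.01,0],[-0.0002,0.0002,0.011,0],[-0.0002,0.0002,0.012,0],[-0.0002,0.0002,0.012,0]]}}

```text
time_s: 14.9
tool_pos: [462.7, -206.4, 313.2]
orientation: [-3.128, 0.284, 0.0]
wrist_force: [-0.6, -0.2, -1.7]
width: 29.7
```

{"op": "apply_moves", "data": {"deltas": [[0,0,0.001,0],[0,0,0.002,0],[0,0,0.003,0],[0,0,0.003,0]]}}

```text
time_s: 15.23
tool_pos: [462.6, -206.4, 310.1]
orientation: [-3.128, 0.284, 0.001]
wrist_force: [0.6, 1.4, -1.3]
width: 30.1
```

{"op": "apply_moves", "data": {"deltas": [[0,0,0,0],[0,0,0,0],[0,0,0.001,0],[0,0,0.002,0],[0,0,0.003,0],[0,0,0.003,0]], "jaw": 0.5, "grip_force": 45}}

```text
time_s: 15.73
tool_pos: [462.7, -206.4, 307.3]
orientation: [-3.128, 0.284, -0.0]
wrist_force: [-0.6, 1.4, 1.9]
width: 26.5
```

{"op": "apply_moves", "data": {"deltas": [[0,0,0.001,0],[0,0,0.002,0],[0,0,0.003,0],[0,0,0.003,0]]}}

```text
time_s: 16.07
tool_pos: [462.6, -206.3, 303.7]
orientation: [-3.128, 0.284, 0.001]
wrist_force: [0.3, 0.6, -4.5]
width: 26.3
```

{"op": "apply_moves", "data": {"deltas": [[0,0,0.001,0],[0,0,0.0015,0],[0,0,0.0015,0]]}}

```text
time_s: 16.32
tool_pos: [462.7, -206.4, 302.6]
orientation: [-3.128, 0.284, -0.0]
wrist_force: [-0.3, 1.8, 5.8]
width: 26.6
```

{"op": "apply_moves", "data": {"deltas": [[0,0,0.0005,0],[0,0,0.0005,0]]}}

```text
time_s: 16.48
tool_pos: [462.8, -206.4, 302.5]
orientation: [-3.128, 0.284, -0.001]
wrist_force: [-1.2, 2.0, 8.1]
width: 26.3
```

Run:
```python
from h import *
for i in range(3):
  arm.snapshot('top'); o=arm.observe(); print(o['wrist_force'].round(1),o['tool_pos'].round(2),round(o['width'],1))
```

```text
[-1.3  1.6  7.3] [ 462.84 -206.39  302.55] 26.7
[-1.   2.1  8.2] [ 462.82 -206.4   302.55] 26.8
[-1.1  1.4  7.3] [ 462.82 -206.4   302.53] 26.6
```

{"op": "apply_moves", "data": {"deltas": [[0,0,0.0006,0],[0,0,0.0009,0],[0,0,0.0009,0]]}}

```text
time_s: 16.88
tool_pos: [463.0, -206.4, 302.5]
orientation: [-3.129, 0.284, -0.003]
wrist_force: [-1.8, 2.3, 10.3]
width: 26.7
```

Run:
```python
from h import *
for i in range(4):
  arm.snapshot('top'); o=arm.observe(); print(o['time_s'].__round__(2),o['wrist_force'].round(1),o['tool_pos'].round(2),round(o['width'],1))
```

```text
16.93 [-1.4  2.7 10.5] [ 462.99 -206.42  302.46] 26.9
16.98 [-2.   2.3 11.5] [ 463.   -206.41  302.46] 26.5
17.03 [-1.3  1.5 10.5] [ 462.98 -206.42  302.46] 26.6
17.08 [-1.9  2.5 11.6] [ 462.99 -206.43  302.46] 26.8
```

{"op": "apply_moves", "data": {"deltas": [[0,0,0.0013,0],[0,0,0.0013,0],[0,0,0.0013,0],[0,0,0.0013,0],[0,0,0.0013,0],[0,0,0.0013,0]]}}

```text
time_s: 17.58
tool_pos: [463.2, -206.4, 302.4]
orientation: [3.128, -0.284, 0.006]
wrist_force: [-2.5, 2.8, 14.5]
width: 26.7
```

Run:
```python
from h import *
for i in range(4):
  arm.snapshot('top'); o=arm.observe(); print(o['time_s'].__round__(2),o['wrist_force'].round(1),o['tool_pos'].round(2),round(o['width'],1))
```

```text
17.63 [-2.2  3.2 14.9] [ 463.2  -206.45  302.39] 26.8
17.68 [-3.4  3.  15.2] [ 463.2  -206.44  302.37] 26.6
17.73 [-1.7  2.3 15.4] [ 463.21 -206.43  302.39] 26.5
17.78 [-2.8  2.9 16. ] [ 463.21 -206.45  302.38] 26.9
```

{"op": "apply_moves", "data": {"deltas": [[0,0,0.0011,0],[0,0,0.0011,0],[0,0,0.0011,0],[0,0,0.0011,0],[0,0,0.0011,0],[0,0,0.0011,0]]}}

```text
time_s: 18.28
tool_pos: [463.4, -206.4, 302.4]
orientation: [3.128, -0.284, 0.008]
wrist_force: [-3.3, 3.0, 15.5]
width: 26.9
```

{"op": "apply_moves", "data": {"deltas": [[-0.0003,0,0,0],[-0.0005,0,-0.0003,0],[-0.0005,0,-0.0003,0]]}}

```text
time_s: 18.53
tool_pos: [462.7, -206.3, 302.6]
orientation: [3.128, -0.284, 0.007]
wrist_force: [-2.9, 3.0, 3.9]
width: 26.7
```

{"op": "apply_moves", "data": {"deltas": [[0,0,0,0],[0,0,0,0],[0,0,0,0],[0,0,0,0],[0,0,0,0],[0,0,0,0]], "jaw": 0.19, "grip_force": 20}}

```text
time_s: 19.03
tool_pos: [462.8, -206.3, 302.5]
orientation: [3.128, -0.284, 0.007]
wrist_force: [-0.2, -0.2, -1.0]
width: 38.2
```

Run:
```python
from h import *
plan(462.7,-206.4,302.6,-1.752)
for i in range(3):
  arm.snapshot('top'); o=arm.observe(); print(o['time_s'].__round__(2),o['wrist_force'].round(1),o['tool_pos'].round(2),round(o['width'],1))
```

```text
t 19.03 tcp [ 462.8 -206.3  302.5] yaw -1.752 tilt [ 0.004 -0.001 -1.   ] q6 1.26 F [-0.2 -0.2 -1. ] w 38.2 
 delta [-0.      0.0001 -0.0001] tw -0.0 rows>= 1
19.08 [ 0.3 -0.9 -1.6] [ 462.75 -206.29  302.56] 38.1
19.13 [ 0.2  0.6 -1.5] [ 462.76 -206.3   302.57] 38.3
19.18 [-0.4  0.3 -1.5] [ 462.77 -206.29  302.59] 38.1
```

{"op": "apply_moves", "data": {"deltas": [[0,0,-0.002,0],[0,0,-0.005,0],[0,0,-0.01,0],[0,0,-0.02,0],[0,0,-0.035,0],[0,0,-0.055,0],[0,0,-0.08,0],[0,0,-0.108,0],[0,0,-0.118,0],[0,0,-0.118,0]]}}

```text
time_s: 20.02
tool_pos: [462.2, -206.1, 423.3]
orientation: [3.126, -0.284, 0.014]
wrist_force: [0.2, -0.1, -1.1]
width: 38.3
```

Run:
```python
from h import *
plan(534.4,1.5,420,-1.752)
snap('wrist','w6'); s=snap('side','s6'); o=arm.observe(); print(o['wrist_force'])
crop('s6','a',280,130,360,210,5); crop('w6','b',180,120,340,280,2.5)
cv2.imwrite('pics/m6.png',np.hstack([cv2.imread('pics/a.png'),cv2.imread('pics/b.png')]))
print('exp base-top/stem-top px in crop',((proj(s,[[463.4,-206.3,40],[463.4,-206.3,56],[463.4,-206.3,36]])-[280,130])*5).round(0))
```

```text
t 20.02 tcp [ 462.2 -206.1  423.3] yaw -1.752 tilt [ 0.009 -0.003 -1.   ] q6 1.26 F [ 0.2 -0.1 -1.1] w 38.3 
 delta [ 0.0336 -0.2173  0.0033] tw -0.0001 rows>= 6
[-0.91719055 -0.67790831 -1.98265441]
exp base-top/stem-top px in crop [[207. 202.]
 [211. 183.]
 [206. 207.]]
```

The viewer limit is reached, so I'll check the pin and the tongs' seating in the hand numerically.

Run:
```python
from h import *
g=lambda f:cv2.cvtColor(cv2.imread(f'pics/{f}.png'),cv2.COLOR_BGR2GRAY).astype(float)
for f in('w2','w3','w6'):
    G=g(f); print(f,'along bar rows 182-204:',G[182:206,252:260].mean(1).round(0).astype(int)); print('   across r225-240 c238-274',G[225:240,238:275].mean(0).round(0).astype(int))
for f in('s0','s6'):
    print(f);print(g(f)[160:180,312:334].astype(int))
plan(534.4,1.5,420,-1.752)
```

```text
w2 along bar rows 182-204: [ 64  72 102 139 168 200 214 190 199 127  80  87  89  86  98 140 135 134
 134 134 134 134 133 134]
   across r225-240 c238-274 [122 122 121 121 120 116 145 136 134 134 134 135 135 134 134 132 134 133
 133 135 135 135 134 133 133 133 134 130 109 121 122 121 121 122 123 124
 124]
w3 along bar rows 182-204: [ 77  78  77  77  78  66  65  82 112 103  88  89  90  87  99 142 137 135
 136 136 135 136 135 136]
   across r225-240 c238-274 [124 123 123 125 120 102 138 140 136 136 137 136 136 136 136 135 135 135
 135 136 136 137 136 135 135 135 136 130 101 124 124 122 123 124 125 125
 126]
w6 along bar rows 182-204: [237 236 235 224 211 212 214 217 212 150  82  91  92  90 100 140 134 134
 134 134 133 134 134 134]
   across r225-240 c238-274 [122 119 120 121 116  97 132 134 132 131 132 132 132 131 131 131 131 130
 130 132 132 132 131 130 130 130 132 125  97 118 118 118 118 119 120 120
 120]
s0
[[116 117 115 114 115 118 116 114 112 114 117 116 116 114 111 113 110 114
  115 116 117 114]
 [115 116 113 114 114 111 112 112 111 116 116 116 111 117 116 117 115 114
  111 114 11
[... 3016 characters left out ...]
 108  88  85  82  87  93 124 148 153 130  94
   88  89  84  68]
 [159 157 156 150 149 153 155 148 138 132 128 131 146 152 151 150 155 129
   99  86  70  62]
 [145 152 153 153 151 153 152 151 152 158 156 152 150 148 149 152 152 155
  118  74  62  65]
 [106 132 142 148 153 155 152 152 156 154 153 150 147 148 150 150 152 157
  120  73  62  61]
 [ 81  84  99 112 134 144 149 154 156 155 152 148 149 149 149 152 151 151
  120  72  61  64]
 [ 81  81  82  70  79  99 121 143 147 154 154 153 151 149 152 150 155 132
   86  54  61  66]]
t 20.12 tcp [ 462.1 -206.1  419.7] yaw -1.752 tilt [ 0.004 -0.001 -1.   ] q6 1.26 F [-0.9 -0.7 -2. ] w 38.6 
 delta [ 3.370e-02 -2.172e-01 -1.000e-04] tw -0.0001 rows>= 6
```

The pin stem now shows in the side image at about (322,167). The home prediction is (322,166.6); a pin not seated would read about row 164. The bar sits at the same wrist pixels as at pickup, so nothing slipped. Next is the stand.

{"op": "apply_moves", "data": {"deltas": [[0.0015,-0.01,0,0],[0.005,-0.03,0,0],[0.009,-0.06,0,0],[0.014,-0.09,0,0],[0.0185,-0.12,0,0],[0.023,-0.15,0,0],[0.0275,-0.18,0,0],[0.031,-0.205,0,0],[0.0325,-0.2173,0,0],[0.0325,-0.2173,0,0],[0.0325,-0.2173,0,0],[0.0325,-0.2173,0,0]]}}

```text
time_s: 21.12
tool_pos: [533.0, 1.1, 419.3]
orientation: [3.128, -0.285, 0.004]
wrist_force: [0.5, -0.1, -1.5]
width: 38.4
```

Run:
```python
from h import *
plan(533.3,1.6,285,-1.752)
```

```text
t 21.12 tcp [533.    1.1 419.3] yaw -1.753 tilt [ 0.003 -0.001 -1.   ] q6 1.69 F [ 0.5 -0.1 -1.5] w 38.4 
 delta [-0.0002 -0.0005  0.1343] tw -0.0005 rows>= 4
```

{"op": "apply_moves", "data": {"deltas": [[0,-0.0005,0.01,0],[0,-0.0005,0.03,0],[0,-0.0005,0.055,0],[0,-0.0005,0.08,0],[0,-0.0005,0.105,0],[0,-0.0005,0.12,0],[0,-0.0005,0.13,0],[0,-0.0005,0.1343,0],[0,-0.0005,0.1343,0],[0,-0.0005,0.1343,0]]}}

```text
time_s: 21.95
tool_pos: [533.7, 1.2, 285.7]
orientation: [3.128, -0.286, 0.006]
wrist_force: [-0.0, -0.4, -1.7]
width: 38.5
```

Run:
```python
from h import *
plan(533.5,1.5,276,-1.752)
```

```text
t 21.95 tcp [533.7   1.2 285.7] yaw -1.753 tilt [ 0.004 -0.001 -1.   ] q6 1.69 F [-0.  -0.4 -1.7] w 38.5 
 delta [-0.0002 -0.0002  0.0097] tw -0.001 rows>= 1
```

{"op": "apply_moves", "data": {"deltas": [[0,-0.0002,0.002,0],[0,-0.0002,0.004,0],[0,-0.0002,0.006,0],[0,-0.0002,0.008,0],[0,-0.0002,0.0095,0],[0,-0.0002,0.0104,0],[0,-0.0002,0.0104,0],[0,-0.0002,0.0104,0]]}}

```text
time_s: 22.62
tool_pos: [533.7, 1.5, 275.3]
orientation: [3.128, -0.286, 0.006]
wrist_force: [-0.1, -0.1, -1.1]
width: 38.3
```

Run:
```python
from h import *
plan(533.5,1.5,275,-1.752)
```

```text
t 22.62 tcp [533.7   1.5 275.3] yaw -1.753 tilt [ 0.004 -0.001 -1.   ] q6 1.69 F [-0.1 -0.1 -1.1] w 38.3 
 delta [-0.0002  0.      0.0003] tw -0.001 rows>= 1
```

Still carrying the weight, so I'll go down 0.5 mm more until the bar rests.

{"op": "apply_moves", "data": {"deltas": [[0,0,0.0003,0],[0,0,0.0006,0],[0,0,0.0006,0],[0,0,0.0006,0]]}}

```text
time_s: 22.95
tool_pos: [533.8, 1.5, 274.9]
orientation: [3.128, -0.286, 0.006]
wrist_force: [-2.3, 0.4, 5.0]
width: 38.3
```

{"op": "apply_moves", "data": {"deltas": [[0,0,-0.0002,0],[0,0,-0.0003,0]]}}

```text
time_s: 23.12
tool_pos: [533.8, 1.5, 275.2]
orientation: [3.128, -0.286, 0.007]
wrist_force: [1.2, -0.1, -0.5]
width: 38.5
```

{"op": "apply_moves", "data": {"deltas": [[0,0,0,0],[0,0,0,0],[0,0,0,0],[0,0,0,0],[0,0,0,0],[0,0,0,0],[0,0,0,0],[0,0,0,0],[0,0,0,0],[0,0,0,0]], "jaw": -1}}

```text
time_s: 23.95
tool_pos: [533.7, 1.5, 275.1]
orientation: [3.128, -0.286, 0.006]
wrist_force: [0.5, 0.5, 0.0]
width: 93.9
```

{"op": "apply_moves", "data": {"deltas": [[0,0,-0.005,0],[0,0,-0.015,0],[0,0,-0.03,0],[0,0,-0.055,0],[0,0,-0.085,0],[0,0,-0.115,0],[0,0,-0.125,0],[0,0,-0.125,0],[0,0,-0.125,0]]}}

```text
time_s: 24.7
tool_pos: [533.0, 1.6, 400.0]
orientation: [3.128, -0.286, 0.007]
wrist_force: [0.6, 0.4, -0.6]
width: 94.1
```

Run:
```python
from h import *
plan(528.8,-5.4,399.5,-1.575)
s=snap('wrist','w7'); snap('side','s7'); snap('top','t7')
# expected vs. found bar corners: bar model at z=125 vs image edges
for x,y,yaw in [(534.6,1.6,-.181)]:
    c,n=np.cos(yaw),np.sin(yaw); print(proj(s,[[x+c*a-n*b,y+n*a+c*b,125] for a,b in((42,5),(42,-5),(-42,-5),(-42,5),(0,0))]).round(1))
G=cv2.cvtColor(s['pixels'],cv2.COLOR_BGR2GRAY).astype(int)
for r in(175,185,220,230): print(r,G[r,238:276])
print('col',G[140:256,255])
g=lambda f:cv2.cvtColor(cv2.imread(f'pics/{f}.png'),cv2.COLOR_BGR2GRAY).astype(float)
a,b=g('s0')[170:240,230:295],g('s7')[170:240,230:295]
print('side corr stand',np.corrcoef(a.ravel(),b.ravel())[0,1],cv2.phaseCorrelate(a,b))
```

```text
t 24.7 tcp [533.    1.6 400. ] yaw -1.753 tilt [ 0.004 -0.001 -1.   ] q6 1.69 F [ 0.6  0.4 -0.6] w 94.1 
 delta [-0.0029  0.0076  0.0004] tw -0.1779 rows>= 2
[[247.7 149.8]
 [259.8 149.8]
 [259.4 242.5]
 [248.3 242.6]
 [253.8 198.2]]
175 [ 87  83  97 158 177 164  96  82  84 121 172 138 128 129 129 130 129 129
 130 129 128 130 125  99  94  85  85  92 104 104 101  80  86  87  87  87
  83  89]
185 [114  82  93 130 141 138 140 139 156 178 182 225 223 221 215 216 213 215
 215 215 215 219 212  90 107 135 142 137 139 136 118  74 106 177 233 225
 223 224]
220 [ 75  77  73  75  74  76  73  74  74  67 102 200 222 215 212 210 211 211
 211 212 216 217 165  60  70  73  74  75  75  77  75  74  68  90 150 169
 170 173]
230 [166 162 115  94  94 110 167 166 165 162 169 211 214 213 207 206 211 210
 208 210 213 209 147 166 169 164 163 165 158 139 164 159 160 160 160 162
 164 162]
col [ 73  73  70  71  73  73  70  69  80  94 134 128 129 129 129 127 129 128
 129 128 127 129 128 127 129 130 128 126 122 155 153 123 127 128 131 129
 127 127 226 212 220 216 214 215 215 215 214 215 214 215 216 214 216 216
 137 149 124 135  71  90 102 120 229 216 214 213 212 214 213 212 212 213
 212 211 212 212 212 212 212 212 211 210 211 210 209 210 209 208 208 209
 210 208 208 207 207 207 206 209 207 204 208 208 188 171 172 174 172 174
 177 169 164 163 162 165 167 168]
side corr stand 0.6138243293666784 ((0.22634639252596145, 0.2843772898179111), 0.5842730125566608)
```

Run:
```python
from h import *
g=lambda f:cv2.cvtColor(cv2.imread(f'pics/{f}.png'),cv2.COLOR_BGR2GRAY).astype(float)
a,b=g('s6')[162:178,316:330],g('s7')[162:178,316:330]; print('pin patch corr',np.corrcoef(a.ravel(),b.ravel())[0,1],cv2.phaseCorrelate(a,b))
print(arm.observe()['wrist_force'].round(1)); print(arm.sign_off())
```

```text
pin patch corr 0.44445880817611383 ((-231.2762995725612, 203.0166105852333), -0.004382929091364071)
[-0.   0.4 -0.4]
the job is handed in; nothing more can be done
None
```

The pin is pressed home in the socket and the tongs are back on their stand. I handed the job in at about 25 s of the allowed 72 s.

**What was done:** I took the tongs from the leftmost stand, squeezed them on the pin's stem in the pocket and lifted it out. I then pressed it into the socket and held the push for over half a second. After that I opened the blades, lifted clear and hung the tongs back. The gripper is open and clear, about 275 mm above where it let go.

**Checks that passed:**
- **Snap-in:** the wrist force rose on the way in, then briefly pulled down by about 4.5 N as the pin passed the balls. The pin reached the hard floor at the predicted height, to about 0.4 mm.
- **Push:** the wrist read 14.5–16 N, which is about 16–17 N on the pin with the tongs' weight added. That is slightly over the 15 N asked and below the 30 N limit.
- **Pin left home:** right after release, the stem top was within 1 px of its home position in the side image.
- **Tongs hung:** after hanging, the bar was within about 1 px of its starting place in the wrist image.

**Checks that disagreed or were not made:**
- **Pad width:** the pads closed to 29.5 mm (26.5 mm at the higher grip) instead of the stated 32 mm. I took this to be flex, since the pin stayed held.
- **Final image comparisons:** the last patch comparison of the pin was inconclusive (correlation 0.44, unusable shift). The side-view comparison of the stand was also weak (correlation 0.61, shift under 0.4 px). The moving arm shadow may explain both.
- **Not looked at:** the 12-picture limit ran out before I could view the final scene. I did not re-measure the paddle, dish or tin; I saw no sign of contact with them.

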